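# Oil and stir a bowl of wooden beads

### The arm

A 6-joint arm with a two-finger parallel gripper is mounted at the origin on the work surface. World frame = base frame: x ahead of the robot, y to its left, z up, the work surface at z = 0. Lengths are in m, angles in degrees, forces in N, time in s.
With the tool pointing down it reaches from about 0.375 to 0.9 m from the base axis. Payload 3.1 kg.
Tool frame: the origin (TCP) lies on the centre line of the jaws, within the pads' length; the fingertips stand 25 mm ahead of it and the grasp point (between the pads) lies 6 mm ahead of it; z points along the fingers, y is the line along which they close (so a half turn about z gives the same grasp; the last joint's range is limited). The gripper opens to 87 mm and grips with 3 to 60 N. Pads are 19 mm wide; open, the fingers measure 117 mm over their backs; the gripper's body (75 mm by 190 mm) begins 51 mm behind the grasp point.
Start: joints at [64.486, 30.224, 82.088, -0, 67.689, -10.227], TCP at [0.165, 0.603, 0.248] pointing down, gripper open.
Joint ranges: [-176.69, 176.69], [-43.24, 126.21], [12.49, 139.97], [-82, 262], [0, 151.66], [-163.58, 163.58]. Speed limits (degrees/s): [159.86, 159.86, 180, 180, 180, 180].

### API

Orientations are given as a 3x3 rotation matrix whose columns are the frame's x, y, z axes.
In Python, from rig import read_state, capture, camera_params, hand_in gives the robot as it stands.
- The arm moves only by the tool apply_moves, never from a script. Its argument "rows" is a list of rows, each an object of numbers: "x", "y", "z": the shift along the tool's x, y, z in mm; "rx", "ry", "rz": the turn, a rotation vector about the tool's x, y, z in units of 6 degrees (1.0 is 6 degrees); "claw": the closure in counts, from 0 (fully open) to 255 (shut). A call has 1 to 10 rows; each row is the pose to reach, as a shift and turn from the pose commanded when the call began, along the tool's axes at that moment; what a row does not reach only later rows make up. A row lasts 1/8 s, in which the tool goes at most 62.5 mm and 10.7 degrees, less where a joint would pass 70% of its speed; a pose out of reach is approached as far as the arm can. A call with a gripper value outside its range is refused whole. The fingers move at their own pace and stop on an object; the grip force is fixed at half the most. Time passes only in rows, so rows that repeat a pose let the fingers close. It gives the time, the measured TCP pose, the force, the opening and the grip force at its end, in the units of the state.
- read_state(): the state, without advancing time (a new reading comes with each control period).
- capture(name): name is "scene" or "side" or "wrist"; returns (picture, depth): 400x640x3 uint8, red, green, blue; 400x640 float32, m along the optical axis (not along the pixel's ray), 0 where there is no reading.
- camera_params(name): a dict with "fx", "fy", "cx", "cy" (pixels), "D" ([k1, k2, p1, p2, k3] as OpenCV has them; the pictures are not rectified), "xyz" and "orientation" of the camera in the world. Camera axes: x right, y up, looking along -z (the intrinsics and any distortion apply to the point x, -y, -z); pixel columns grow to the right and rows downward; lengths in m; the calibration is good to about 2 mm. A picture is of the moment at which its call begins: read the wrist's pose just before it. camera_params takes no time and is no camera call; for the wrist camera it gives the pose at the moment of the call.
- hand_in(): hands the job in; it is judged then, once.
The state is a dict: "time_s": time; "joint_positions": joint angles; "qvel": joint speeds; "tau": joint torques, N m; "position": TCP position; "tcp_rot": TCP orientation; "force": force on the tool from outside, world axes, zero at the start; "moment": the same for the moment, N m; "opening": opening from 0.0 (shut) to 1.0 (fully open); "grasp_force": force on a finger pad.
Only numpy, scipy, OpenCV 4.12 (cv2) and the standard library are available. Lean on these libraries where they do the work, as an engineer would, in place of code of your own. Each camera call takes 0.05 s, during which the arm holds its last target. There are 200 camera calls.

### The job

Give the wooden beads in the steel bowl a dose of oil: press the head of the pump bottle that stands over the bowl all the way down and let it spring back up, and only then take the wooden stirring stick out of its slotted rack. With the stick's foot down near the bottom of the bowl, stir the beads in wide circles clockwise as seen from above, a couple of full turns, spilling none and not pressing the pump again; then hang the stick back in the rack's slot, resting on its collar, let go and leave the refill bottle, mug, jar and tape roll where they are.

Things in the scene. Friction and masses are not known exactly. Their poses are not given: they have to be found in the camera images.
- stand: Fixed plywood board 250 x 165 x 12 mm, any yaw, carrying a grey oil bottle with pump and a steel bowl. Origin on the table under the board (x = -121 to 129 mm), z up. Bottle 66 mm across with its axis at x = -75 mm, y = 0; bowl centred at x = 45 mm, y = 0.
- pump_top (a point): Centre of the flat top of the black pump head, 172 mm above the table when up; moves with the head, which is 42 mm across and 16 mm high. Its spout (10 mm thick, centred 8 mm below the top, drooping to 21 mm below it at the end) reaches 63 mm from the bottle's axis along the stand's +x, ending just inside the bowl's rim.
- pump (a joint): Travel of the sprung pump head in m: 0 up, 0.014 fully down. It takes 4 N to start and 12 N fully down, and springs back when let go.
- bowl_floor (a point): Centre of the bowl's inner floor, 18 mm above the table; axes as the stand's (x away from the bottle, z up). The bowl is fixed: a flat floor about 48 mm in radius, then a straight slope of about 50 degrees up to the rim, 36 mm above this point (54 mm above the table), 160 mm across inside; wall 4 mm.
- rack: Fixed wooden rack, any yaw; origin on the table under its middle, z up. Base board 130 x 110 x 12 mm; back post x = 41 to 63 mm, 60 mm wide, 177 mm high; on top two level prongs (each 20 mm wide in y, z = 165 to 177 mm, x = -40 to 41 mm) with a 20 mm wide slot between them along x, open at the front (-x). The prongs' front ends (x = -40 to -34 mm) have lips 7 mm high.
- rack_seat (a point): Middle of the slot at the level of the prongs' upper faces, 177 mm above the table; axes as the rack's. The stirrer's collar hangs here, anywhere from x = -14 to +21 mm.
- stirrer: Loose wooden stirring stick, 206 mm long, 90 g, hanging upright in the rack's slot. Origin: centre of its lower end, 42 mm above the table; z up. Round foot 22 mm across to z = 50 mm, shaft 12 mm thick to 135, round collar 40 mm across to 141, square handle 22 x 22 mm (faces along x, y) to 206. The foot is wider than the slot: lift its collar over the lips to draw it out.
- stirrer_collar (a point): Centre of the underside of the stirrer's collar; rests at the rack_seat level.
- stirrer_grip (a point): Point on the stirrer's axis inside the square handle, 40 mm above the collar's upper face and 25 mm below the handle's top: a good place to grip, from above.
- refill: Bystander: plain grey bottle with a black screw cap and no pump, 62 mm across, 155 mm high, beside the stand. Origin centre of underside.
- mug: Bystander: white mug, 76 mm across plus handle, 90 mm high, on the other side of the stand. Origin centre of underside.
- jar: Bystander: glass jar with a lid, 68 mm across, 95 mm high, beside the rack. Origin centre of underside.
- tape: Bystander: roll of parcel tape lying flat, 100 mm across, 48 mm high, beyond the work. Origin centre of underside.
- bead0: One of six like dark lacquered wooden beads, balls 26 mm across, 11 g, lying loose in the bowl. Origin at its centre.
- bead1: One of six like dark lacquered wooden beads, balls 26 mm across, 11 g, lying loose in the bowl. Origin at its centre.
- bead2: One of six like dark lacquered wooden beads, balls 26 mm across, 11 g, lying loose in the bowl. Origin at its centre.
- bead3: One of six like dark lacquered wooden beads, balls 26 mm across, 11 g, lying loose in the bowl. Origin at its centre.
- bead4: One of six like dark lacquered wooden beads, balls 26 mm across, 11 g, lying loose in the bowl. Origin at its centre.
- bead5: One of six like dark lacquered wooden beads, balls 26 mm across, 11 g, lying loose in the bowl. Origin at its centre.
Things that resemble listed ones, but are neither listed nor needed, are in the scene too. Of the things that look like the rack, the larger one is meant.

How it is judged:
By the outcome, as a careful person would: the job done as asked, in the order asked, and still so for the second after the job is handed in, with the robot touching nothing.
It also fails if it takes over 72 s, if anything falls off the work surface, if the arm or the gripper's body presses on something with over 40 N, if the wrist force passes 120 N, or if a joint passes its speed limit or range.

## Working session

There is one attempt and no reset: what is moved stays moved. The work goes in short steps, Python scripts to look and compute and a tool call to move; the robot and the scene stay as the last step left them, time stands still between calls to the robot, and variables do not carry over. Pictures are saved under pics/ and viewed, at most 10 in all, crops included, and the job is handed in when it is done.

Besides the shell and the picture viewer there is one more tool, called after ">>>" in YAML: its name, and indented under it one key for each argument. apply_moves: Moves the arm, as the interface text tells. Its arguments: {"type":"object","properties":{"rows":{"type":"array"}},"required":["rows"]}

```bash
mkdir -p pics
cat > h.py <<'E'
import numpy as np, cv2, pickle
from rig import *
def snap(n,tag):
    p=camera_params(n); im,d=capture(n)
    pickle.dump((p,im,d),open(f'pics/{tag}.pkl','wb')); cv2.imwrite(f'pics/{tag}.png',im[:,:,::-1]); return p,im,d
def load(tag): return pickle.load(open(f'pics/{tag}.pkl','rb'))
def cloud(p,d):
    K=np.array([[p['fx'],0,p['cx']],[0,p['fy'],p['cy']],[0,0,1]]); h,w=d.shape
    u,v=np.meshgrid(np.arange(w),np.arange(h))
    n=cv2.undistortPoints(np.stack([u,v],-1).reshape(-1,1,2).astype(np.float64),K,np.array(p['D'])).reshape(h,w,2)
    P=np.stack([n[...,0]*d,-n[...,1]*d,-d],-1)
    W=P@np.array(p['orientation']).T+np.array(p['xyz']); W[d==0]=np.nan; return W
E
python3 - <<'E'
from h import *
s=read_state(); print(s)
for n in['scene','side','wrist']:
    p,im,d=snap(n,n+'0'); print(n,p['xyz'])
a=[cv2.imread(f'pics/{n}0.png') for n in('scene','side')]
E
```

```text
{'time_s': 0.0, 'joint_positions': array([ 6.44860424e+01,  3.02792974e+01,  8.21560251e+01, -7.30562768e-04,
        6.76897118e+01, -1.02258104e+01]), 'qvel': array([-0.02061788, -0.11247547,  0.03420107, -0.05659598, -0.02091474,
        0.0028426 ]), 'tau': array([ 8.24561648e-04, -4.40031159e+01, -1.76597840e+01,  6.32902980e-02,
        5.83419576e-02, -1.49082571e-04]), 'position': array([0.16445764, 0.60227036, 0.24657004]), 'tcp_rot': array([[-9.64613090e-01,  2.63667826e-01, -9.29320761e-04],
       [ 2.63669196e-01,  9.64611143e-01, -1.97452717e-03],
       [ 3.75813876e-04, -2.14968801e-03, -9.99997619e-01]]), 'force': array([ 0.25842152,  0.70489526, -0.49233391]), 'moment': array([ 0.0398434 ,  0.01620217, -0.01055447]), 'grasp_force': 0.0, 'opening': 1.0010046473790433}
scene [ 1.02182746 -0.85336268  0.9424981 ]
side [0.32193666 0.87711518 1.2292739 ]
wrist [0.10208407 0.62036879 0.38382932]
```

View pics/scene0.png

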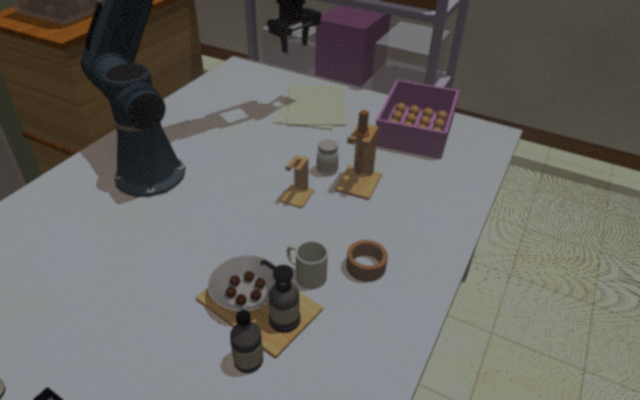

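View pics/side0.png

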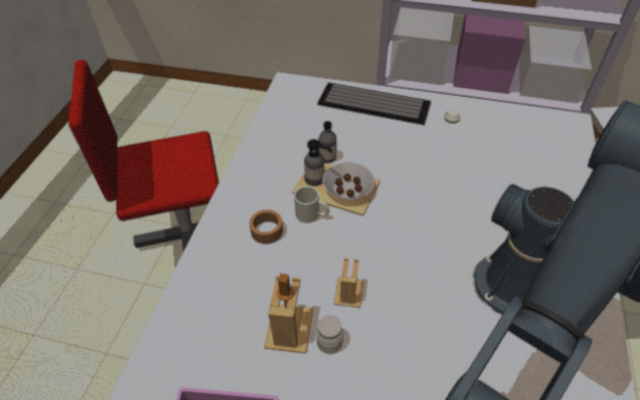

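Candidates by pixel, scene view. Pump bottle: with spout at (284,300), versus the plain refill at (246,345). Rack: large one holding the stick at (362,160), versus the small empty one at (298,180). I choose the bottle with the spout at (284,270) and the larger rack. Next I measure and make one close crop.

Run:
```python
from h import *
res=0.002
x0,x1,y0,y1=0.2,1.0,-0.5,0.7
H=np.full((int((x1-x0)/res),int((y1-y0)/res)),np.nan)
for t in('scene0','side0'):
    p,im,d=load(t); W=cloud(p,d)
    for n,(u,v) in (dict(pump=(283,272),bowl=(246,290),rack=(365,150),handle=(363,118),jar=(327,155),mug=(311,262),tape=(367,258),refill=(243,318),srack=(298,165)) if t=='scene0' else dict(pump=(313,145),bowl=(348,187),handle=(285,280),post=(284,312),jar=(329,325),srack=(348,280))).items(): print(t,n,W[v,u].round(3))
    Q=W.reshape(-1,3); Q=Q[np.isfinite(Q).all(1)]
    i=((Q[:,0]-x0)/res).astype(int); j=((Q[:,1]-y0)/res).astype(int); k=(i>=0)&(i<H.shape[0])&(j>=0)&(j<H.shape[1])&(Q[:,2]<.35)&(Q[:,2]>-.02)
    np.fmax.at(H,(i[k],j[k]),Q[k,2])
np.save('pics/H.npy',H)
V=np.nan_to_num(np.clip(H/0.26*255,0,255)).astype(np.uint8)
V=cv2.applyColorMap(V,cv2.COLORMAP_JET); V[np.isnan(H)]=0
# rows x from top = far
V=cv2.resize(V[::-1,::-1],None,fx=1.3,fy=1.3,interpolation=cv2.INTER_NEAREST)
a=cv2.imread('pics/scene0.png')
c1=cv2.resize(a[225:380,185:400],(390,281)); c2=cv2.resize(a[85:210,270:420],(390,325))[:281]
cv2.imwrite('pics/m.png',np.vstack([np.pad(np.hstack([c1,c2]),((0,0),(0,0),(0,0))),cv2.resize(V,(780,310))]))
```

```text
scene0 pump [ 0.647 -0.272  0.175]
scene0 bowl [ 0.523 -0.242  0.017]
scene0 rack [0.571 0.32  0.095]
scene0 handle [0.577 0.264 0.235]
scene0 jar [0.471 0.267 0.074]
scene0 mug [ 0.646 -0.151  0.091]
scene0 tape [0.725 0.004 0.002]
scene0 refill [ 0.631 -0.393  0.155]
scene0 srack [0.452 0.127 0.119]
side0 pump [ 0.64  -0.255  0.171]
side0 bowl [ 0.524 -0.246  0.018]
side0 handle [0.566 0.284 0.248]
side0 post [0.561 0.327 0.178]
side0 jar [0.461 0.295 0.099]
side0 srack [0.44  0.167 0.117]
```

View pics/m.png

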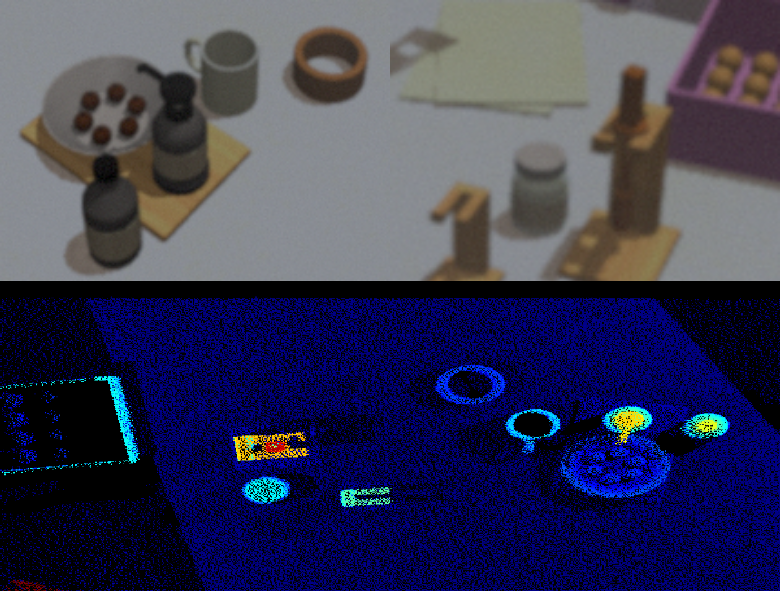

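The crop confirms the spouted pump over the bowl at (177,88) and the large rack with the stick at (632,110); the other bottle has no spout and the other rack is small. Now I fit the poses.

```bash
cat > fit.py <<'E'
from h import *
from scipy.optimize import least_squares
def pts(tags):
    L=[]
    for t in tags:
        p,im,d=load(t); W=cloud(p,d).reshape(-1,3); L.append(W[np.isfinite(W).all(1)])
    return L
def box(Q,cx,cy,r,z0,z1): return Q[(np.hypot(Q[:,0]-cx,Q[:,1]-cy)<r)&(Q[:,2]>z0)&(Q[:,2]<z1)]
if __name__=='__main__':
  for t in('scene0','side0'):
    Q=pts([t])[0]
    hd=box(Q,.645,-.262,.03,.166,.18); print(t,'pump mean',hd.mean(0),len(hd),cv2.minEnclosingCircle(hd[:,:2].astype(np.float32)))
    rm=box(Q,.53,-.245,.11,.048,.06)
    f=least_squares(lambda a:np.hypot(rm[:,0]-a[0],rm[:,1]-a[1])-a[2],[.53,-.245,.082],loss='soft_l1',f_scale=.002); print('rim',f.x,len(rm),np.median(rm[:,2]))
    sp=box(Q,.575,-.25,.05,.13,.17);print('spout',sp.mean(0) if len(sp) else 0,len(sp))
    h=box(Q,.57,.28,.03,.242,.256); print('handle top',h.mean(0),len(h),cv2.minAreaRect(h[:,:2].astype(np.float32)))
    r=box(Q,.565,.28,.09,.17,.182); print('rack',r.mean(0),len(r),cv2.minAreaRect(r[:,:2].astype(np.float32)))
    b=box(Q,.565,.29,.12,.009,.016); print('base',cv2.minAreaRect(b[:,:2].astype(np.float32)))
    for n,c in dict(mug=(.646,-.12,.06,.085,.095),refill=(.633,-.393,.05,.145,.16),jar=(.465,.285,.05,.09,.1)).items():
        m=box(Q,*c); print(n,cv2.minAreaRect(m[:,:2].astype(np.float32))[:2] if len(m) else 0)
E
python3 fit.py
```

```text
scene0 pump mean [ 0.64409875 -0.26972617  0.17213417] 294 ((0.639546811580658, -0.2679612636566162), 0.024664275348186493)
rim [ 0.5268593  -0.24685962  0.08001903] 491 0.05306347009871226
spout [ 0.6013406  -0.26184051  0.16632898] 60
handle top [0.57455785 0.27309493 0.24646554] 44 ((0.5751656293869019, 0.2740013301372528), (0.023824945092201233, 0.023644311353564262), 82.71967315673828)
rack [0.58169195 0.27633023 0.17761252] 266 ((0.5739922523498535, 0.2842176854610443), (0.061843790113925934, 0.10989385098218918), 5.428731441497803)
base ((0.5397823452949524, 0.2702268362045288), (0.1827041506767273, 0.13440528512001038), 6.791413307189941)
mug ((0.6308820247650146, -0.12123772501945496), (0.07414919883012772, 0.07592491060495377))
refill ((0.6278262734413147, -0.3883017897605896), (0.026745347306132317, 0.02943401411175728))
jar ((0.4615268409252167, 0.29073336720466614), (0.054501473903656006, 0.06132890656590462))
side0 pump mean [ 0.64027688 -0.26164816  0.17074334] 102 ((0.6388421654701233, -0.2645077705383301), 0.02416103333234787)
rim [ 0.52442688 -0.24280355  0.08006399] 289 0.05191477940767686
spout [ 0.60228217 -0.25553807  0.16424302] 50
handle top [0.57172429 0.28010021 0.24700825] 87 ((0.5722594261169434, 0.2793154716491699), (0.022626876831054688, 0.022164084017276764), 85.78872680664062)
rack [0.56954419 0.29812384 0.17740825] 635 ((0.5732096433639526, 0.2846066653728485), (0.06051502749323845, 0.10568875074386597), 5.923342227935791)
base ((0.5435224771499634, 0.2908261716365814), (0.17128394544124603, 0.16637256741523743), 8.7636137008667)
mug ((0.628936767578125, -0.11693500727415085), (0.07317917048931122, 0.07645417004823685))
refill ((0.6241039633750916, -0.3825416564941406), (0.0229931753128767, 0.031004225835204124))
jar ((0.46027249097824097, 0.29289567470550537), (0.056882284581661224, 0.061756476759910583))
```

>>> apply_moves:
  rows:
    - {"x": 0,"y": 0,"z": -50,"rz": -1.7,"claw": 255}
    - {"x": -689,"y": -712,"z": -50,"rz": -3.5,"claw": 255}
    - {"x": -689,"y": -712,"z": -50,"rz": -3.5,"claw": 255}
    - {"x": -689,"y": -712,"z": -50,"rz": -3.5,"claw": 255}
    - {"x": -689,"y": -712,"z": -50,"rz": -3.5,"claw": 255}
    - {"x": -689,"y": -712,"z": -50,"rz": -3.5,"claw": 255}
    - {"x": -689,"y": -712,"z": -50,"rz": -3.5,"claw": 255}
    - {"x": -689,"y": -712,"z": -50,"rz": -3.5,"claw": 255}
    - {"x": -689,"y": -712,"z": -50,"rz": -3.5,"claw": 255}
    - {"x": -689,"y": -712,"z": -50,"rz": -3.5,"claw": 255}

```text
validation failed for argument at $.ro...
```

```bash
cat >> h.py <<'E'
def to(x,y,z):
    s=read_state(); R=s['tcp_rot']; yaw=np.degrees(np.arctan2(R[1,1],R[0,1]))
    print('t',s['time_s'],'pos',s['position'].round(4),'yaw_y',yaw.round(2),'F',s['force'].round(1),'open',round(s['opening'],3),'gf',s['grasp_force'],'move mm',(R.T@(np.array([x,y,z])-s['position'])*1000).round(1))
E
python3 -c "
from h import *
to(.6415,-.2655,.285)"
```

```text
t 0.15 pos [0.1645 0.6024 0.2468] yaw_y 74.72 F [ 0.1 -0.1 -0. ] open 0.995 gf 0.0 move mm [-688.9 -711.5  -37.2]
```

>>> apply_moves:
  rows:
    - {"x": 0,"y": 0,"z": -50,"rx": 0,"ry": 0,"rz": -1.7,"claw": 255}
    - {"x": -43,"y": -44,"z": -50,"rx": 0,"ry": 0,"rz": -3.5,"claw": 255}
    - {"x": -86,"y": -89,"z": -50,"rx": 0,"ry": 0,"rz": -3.5,"claw": 255}
    - {"x": -129,"y": -133,"z": -50,"rx": 0,"ry": 0,"rz": -3.5,"claw": 255}
    - {"x": -172,"y": -178,"z": -50,"rx": 0,"ry": 0,"rz": -3.5,"claw": 255}
    - {"x": -215,"y": -222,"z": -50,"rx": 0,"ry": 0,"rz": -3.5,"claw": 255}
    - {"x": -258,"y": -267,"z": -50,"rx": 0,"ry": 0,"rz": -3.5,"claw": 255}
    - {"x": -301,"y": -311,"z": -50,"rx": 0,"ry": 0,"rz": -3.5,"claw": 255}
    - {"x": -344,"y": -356,"z": -50,"rx": 0,"ry": 0,"rz": -3.5,"claw": 255}
    - {"x": -387,"y": -400,"z": -50,"rx": 0,"ry": 0,"rz": -3.5,"claw": 255}

```text
time_s: 1.4
position: [0.4332, 0.1131, 0.2976]
tcp_rot: [[-0.995, -0.099, 0.0], [-0.099, 0.995, 0.0], [-0.0, 0.0, -1.0]]
force: [0.8, -0.4, 0.4]
opening: 0.015
grasp_force: 0.0
```

```bash
python3 -c "
from h import *
to(.6415,-.2655,.285)"
```

```text
t 1.4 pos [0.4332 0.1131 0.2976] yaw_y 95.7 F [ 0.8 -0.4  0.4] open 0.015 gf 0.0 move mm [-169.7 -397.4   12.6]
```

>>> apply_moves:
  rows:
    - {"x": -24,"y": -57,"z": 0,"rz": 0,"claw": 255}
    - {"x": -48,"y": -114,"z": 0,"rz": 0,"claw": 255}
    - {"x": -72,"y": -170,"z": 0,"rz": 0,"claw": 255}
    - {"x": -96,"y": -227,"z": 0,"rz": 0,"claw": 255}
    - {"x": -121,"y": -284,"z": 0,"rz": 0,"claw": 255}
    - {"x": -145,"y": -341,"z": 0,"rz": 0,"claw": 255}
    - {"x": -170,"y": -398,"z": 0,"rz": 0,"claw": 255}
    - {"x": -170,"y": -398,"z": 13,"rz": 0,"claw": 255}
    - {"x": -170,"y": -398,"z": 13,"rz": 0,"claw": 255}

```text
validation failed for argument at $.ro...
```

```bash
python3 -c "
from h import *
from fit import *
to(.6415,-.2655,.285)
snap('wrist','w1')
Q=pts(['w1'])[0]
hd=box(Q,.642,-.265,.04,.165,.182); print(hd.mean(0),len(hd),np.median(hd[:,2]))
if len(hd): print(cv2.minEnclosingCircle(hd[:,:2].astype(np.float32)),cv2.minAreaRect(hd[:,:2].astype(np.float32)))
rm=box(Q,.525,-.245,.11,.048,.06)
if len(rm)>20: print(len(rm),least_squares(lambda a:np.hypot(rm[:,0]-a[0],rm[:,1]-a[1])-a[2],[.525,-.245,.082],loss='soft_l1',f_scale=.002).x)
"
```

```text
t 1.4 pos [0.4332 0.1131 0.2976] yaw_y 95.7 F [ 0.8 -0.4  0.4] open 0.015 gf 0.0 move mm [-169.7 -397.4   12.6]
[nan nan nan] 0 nan
560 [ 0.52152719 -0.2425543   0.07765743]<string>:7: RuntimeWarning: Mean of empty slice.
  ret = um.true_divide(
  return _methods._mean(a, axis=axis, dtype=dtype,
  ret = ret.dtype.type(ret / rcount)
```

View pics/w1.png

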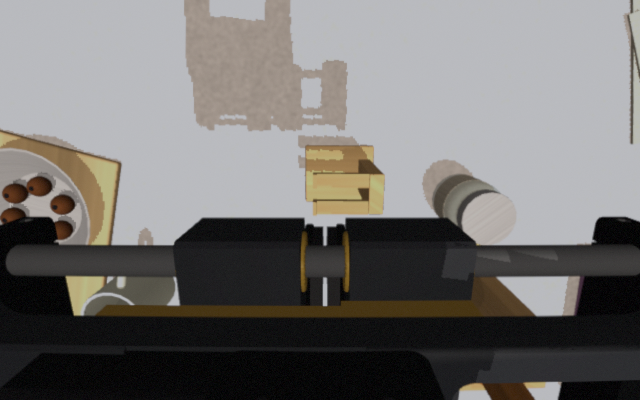

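The wrist picture shows the shut jaws at (325,270), the bowl at the left edge (40,200) and the small rack at (340,180). Rows evidently need all the keys.

>>> apply_moves:
  rows:
    - {"x": -24,"y": -57,"z": 0,"rx": 0,"ry": 0,"rz": 0,"claw": 255}
    - {"x": -48,"y": -114,"z": 0,"rx": 0,"ry": 0,"rz": 0,"claw": 255}
    - {"x": -72,"y": -170,"z": 0,"rx": 0,"ry": 0,"rz": 0,"claw": 255}
    - {"x": -96,"y": -227,"z": 0,"rx": 0,"ry": 0,"rz": 0,"claw": 255}
    - {"x": -121,"y": -284,"z": 0,"rx": 0,"ry": 0,"rz": 0,"claw": 255}
    - {"x": -145,"y": -341,"z": 0,"rx": 0,"ry": 0,"rz": 0,"claw": 255}
    - {"x": -170,"y": -398,"z": 0,"rx": 0,"ry": 0,"rz": 0,"claw": 255}
    - {"x": -170,"y": -398,"z": 13,"rx": 0,"ry": 0,"rz": 0,"claw": 255}
    - {"x": -170,"y": -398,"z": 13,"rx": 0,"ry": 0,"rz": 0,"claw": 255}

```text
time_s: 2.58
position: [0.6399, -0.2629, 0.282]
tcp_rot: [[-0.995, -0.099, -0.005], [-0.099, 0.995, 0.004], [0.005, 0.004, -1.0]]
force: [-0.1, 0.1, -0.2]
opening: 0.003
grasp_force: 0.0
```

```bash
python3 -c "
from h import *
from fit import *
to(.6415,-.2655,.202)
snap('wrist','w1b')
Q=pts(['w1b'])[0]
rm=box(Q,.525,-.245,.11,.048,.06)
if len(rm)>20: print(len(rm),least_squares(lambda a:np.hypot(rm[:,0]-a[0],rm[:,1]-a[1])-a[2],[.525,-.245,.082],loss='soft_l1',f_scale=.002).x)
hd=box(Q,.642,-.265,.04,.165,.182); print(len(hd), hd.min(0) if len(hd) else 0)
sp=box(Q,.6,-.26,.05,.14,.17); print(len(sp)); 
if len(sp)>10: print(sp[sp[:,0].argsort()][:5])
"
```

```text
t 2.575 pos [ 0.6399 -0.2629  0.282 ] yaw_y 95.69 F [-0.1  0.1 -0.2] open 0.003 gf 0.0 move mm [-1.7 -3.  80. ]
3294 [ 0.52387134 -0.24613922  0.07897519]
2437 [ 0.6021882  -0.28716127  0.16503001]
940
[[ 0.5796597  -0.25522537  0.15546701]
 [ 0.57970774 -0.25609266  0.1575205 ]
 [ 0.5797737  -0.25688329  0.15820391]
 [ 0.57987967 -0.2575441   0.15605066]
 [ 0.57993941 -0.25835259  0.15715912]]
```

>>> apply_moves:
  rows:
    - {"x": -2,"y": -3,"z": 50,"rx": 0,"ry": 0,"rz": 0,"claw": 255}
    - {"x": -2,"y": -3,"z": 80,"rx": 0,"ry": 0,"rz": 0,"claw": 255}
    - {"x": -2,"y": -3,"z": 88,"rx": 0,"ry": 0,"rz": 0,"claw": 255}
    - {"x": -2,"y": -3,"z": 93,"rx": 0,"ry": 0,"rz": 0,"claw": 255}
    - {"x": -2,"y": -3,"z": 97,"rx": 0,"ry": 0,"rz": 0,"claw": 255}
    - {"x": -2,"y": -3,"z": 99,"rx": 0,"ry": 0,"rz": 0,"claw": 255}
    - {"x": -2,"y": -3,"z": 99,"rx": 0,"ry": 0,"rz": 0,"claw": 255}

```text
time_s: 3.5
position: [0.6437, -0.2657, 0.1892]
tcp_rot: [[-0.995, -0.1, 0.001], [-0.1, 0.995, 0.0], [-0.001, -0.0, -1.0]]
force: [-4.4, 3.1, 8.8]
opening: 0.007
grasp_force: 4.1
```

```bash
python3 -c "
from h import *
to(.6415,-.266,.182)"
```

```text
t 3.5 pos [ 0.6437 -0.2657  0.1892] yaw_y 95.77 F [-4.4  3.1  8.8] open 0.007 gf 4.113106346921995 move mm [ 2.3 -0.1  7.2]
```

>>> apply_moves:
  rows:
    - {"x": 1,"y": 0,"z": 3,"rx": 0,"ry": 0,"rz": 0,"claw": 255}
    - {"x": 1,"y": 0,"z": 6,"rx": 0,"ry": 0,"rz": 0,"claw": 255}
    - {"x": 1,"y": 0,"z": 8,"rx": 0,"ry": 0,"rz": 0,"claw": 255}
    - {"x": 1,"y": 0,"z": 8,"rx": 0,"ry": 0,"rz": 0,"claw": 255}

```text
time_s: 4.0
position: [0.6437, -0.2657, 0.1834]
tcp_rot: [[-0.995, -0.101, 0.004], [-0.101, 0.995, -0.001], [-0.004, -0.001, -1.0]]
force: [-4.5, 4.2, 14.2]
opening: 0.007
grasp_force: 7.1
```

>>> apply_moves:
  rows:
    - {"x": 0,"y": 0,"z": 2,"rx": 0,"ry": 0,"rz": 0,"claw": 255}
    - {"x": 0,"y": 0,"z": 3,"rx": 0,"ry": 0,"rz": 0,"claw": 255}
    - {"x": 0,"y": 0,"z": 3,"rx": 0,"ry": 0,"rz": 0,"claw": 255}

```text
time_s: 4.38
position: [0.6438, -0.2657, 0.1833]
tcp_rot: [[-0.995, -0.101, 0.005], [-0.101, 0.995, -0.002], [-0.005, -0.002, -1.0]]
force: [-8.1, 6.3, 24.9]
opening: 0.008
grasp_force: 12.3
```

>>> apply_moves:
  rows:
    - {"x": 0,"y": 0,"z": -10,"rx": 0,"ry": 0,"rz": 0,"claw": 255}
    - {"x": 0,"y": 0,"z": -30,"rx": 0,"ry": 0,"rz": 0,"claw": 255}
    - {"x": 0,"y": 0,"z": -80,"rx": 0,"ry": 0,"rz": 0,"claw": 255}
    - {"x": 0,"y": 30,"z": -130,"rx": 0,"ry": 0,"rz": 0,"claw": 0}
    - {"x": -5,"y": 90,"z": -135,"rx": 0,"ry": 0,"rz": 0,"claw": 0}
    - {"x": -10,"y": 150,"z": -135,"rx": 0,"ry": 0,"rz": 0,"claw": 0}
    - {"x": -15,"y": 210,"z": -135,"rx": 0,"ry": 0,"rz": 0,"claw": 0}
    - {"x": -20,"y": 270,"z": -135,"rx": 0,"ry": 0,"rz": 0,"claw": 0}
    - {"x": -25,"y": 330,"z": -135,"rx": 0,"ry": 0,"rz": 0,"claw": 0}
    - {"x": -30,"y": 390,"z": -135,"rx": 0,"ry": 0,"rz": 0,"claw": 0}

```text
time_s: 5.62
position: [0.6341, 0.1265, 0.312]
tcp_rot: [[-0.995, -0.1, 0.005], [-0.1, 0.995, 0.0], [-0.005, -0.0, -1.0]]
force: [1.9, -0.2, 0.1]
opening: 0.718
grasp_force: 0.0
```

>>> apply_moves:
  rows:
    - {"x": -5,"y": 50,"z": 0,"rx": 0,"ry": 0,"rz": 0,"claw": 0}
    - {"x": -10,"y": 100,"z": 0,"rx": 0,"ry": 0,"rz": 0,"claw": 0}
    - {"x": -15,"y": 157,"z": 0,"rx": 0,"ry": 0,"rz": 0,"claw": 0}
    - {"x": -15,"y": 157,"z": 0,"rx": 0,"ry": 0,"rz": 0,"claw": 0}
    - {"x": -15,"y": 157,"z": 0,"rx": 0,"ry": 0,"rz": 0,"claw": 0}

```text
time_s: 6.25
position: [0.633, 0.282, 0.3109]
tcp_rot: [[-0.995, -0.101, 0.002], [-0.101, 0.995, -0.0], [-0.002, -0.001, -1.0]]
force: [-0.5, 0.4, -0.2]
opening: 0.999
grasp_force: 0.0
```

```bash
python3 -c "
from h import *
from fit import *
to(.5735,.277,.310)
snap('wrist','w2');snap('side','side1')
for t in ['w2','side1']:
    Q=pts([t])[0]
    h=box(Q,.573,.277,.03,.238,.256); print(t,h.mean(0) if len(h) else 0,len(h),cv2.minAreaRect(h[:,:2].astype(np.float32)) if len(h) else 0)
    r=box(Q,.57,.28,.09,.17,.182); print('rack',len(r),cv2.minAreaRect(r[:,:2].astype(np.float32)) if len(r) else 0)
    hd=box(Q,.642,-.265,.04,.160,.182); print('pump',hd.mean(0) if len(hd) else 0,len(hd))
"
```

```text
t 6.25 pos [0.633  0.282  0.3109] yaw_y 95.78 F [-0.5  0.4 -0.2] open 0.999 gf 0.0 move mm [59.7  1.   0.8]
w2 [0.57174384 0.2772198  0.24771798] 1428 ((0.5719393491744995, 0.27719607949256897), (0.02209213748574257, 0.022087236866354942), 89.25672912597656)
rack 6313 ((0.5723415017127991, 0.28504103422164917), (0.059590138494968414, 0.10266542434692383), 6.067767143249512)
pump 0 0
side1 [0.57154001 0.28070968 0.24634431] 97 ((0.5718496441841125, 0.27814215421676636), (0.024888118728995323, 0.022808436304330826), 86.9577865600586)
rack 636 ((0.5730672478675842, 0.285648912191391), (0.06152281165122986, 0.10578109323978424), 6.080530166625977)
pump 0 0
```

View pics/w2.png

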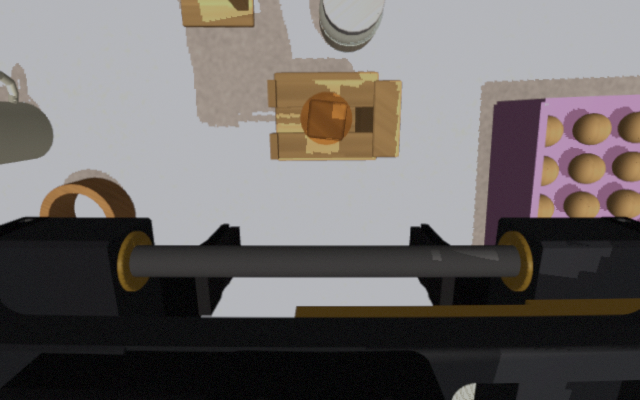

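The picture shows the handle at (328,119), turned about 6.5° relative to the rack, with its collar in the slot and the jaws open below. I turn the jaws to match and descend.

>>> apply_moves:
  rows:
    - {"x": 31,"y": 1,"z": 0,"rx": 0,"ry": 0,"rz": 1.1,"claw": 0}
    - {"x": 61,"y": 2,"z": 0,"rx": 0,"ry": 0,"rz": 1.1,"claw": 0}
    - {"x": 61,"y": 2,"z": 0,"rx": 0,"ry": 0,"rz": 1.1,"claw": 0}
    - {"x": 61,"y": 2,"z": 40,"rx": 0,"ry": 0,"rz": 1.1,"claw": 0}
    - {"x": 61,"y": 2,"z": 82,"rx": 0,"ry": 0,"rz": 1.1,"claw": 0}
    - {"x": 61,"y": 2,"z": 82,"rx": 0,"ry": 0,"rz": 1.1,"claw": 0}
    - {"x": 61,"y": 2,"z": 82,"rx": 0,"ry": 0,"rz": 1.1,"claw": 0}

```text
time_s: 7.22
position: [0.574, 0.2774, 0.2289]
tcp_rot: [[-1.0, 0.017, 0.003], [0.017, 1.0, 0.001], [-0.003, 0.001, -1.0]]
force: [0.3, 0.2, 0.4]
opening: 0.997
grasp_force: 0.0
```

```bash
python3 -c "
from h import *
from fit import *
to(.5718,.2775,.229)
snap('wrist','w3');snap('scene','scene1')
Q=pts(['scene1'])[0]
hd=box(Q,.642,-.265,.03,.150,.182); print('pump',np.percentile(hd[:,2],[5,50,95]),len(hd))
Q=pts(['scene0'])[0]
hd=box(Q,.642,-.265,.03,.150,.182); print('pump',np.percentile(hd[:,2],[5,50,95]),len(hd))
"
```

```text
t 7.225 pos [0.574  0.2774 0.2289] yaw_y 89.05 F [0.3 0.2 0.4] open 0.997 gf 0.0 move mm [ 2.2  0.1 -0.1]
pump [0.16252133 0.17210822 0.17489992] 339
pump [0.16187014 0.17218696 0.17498847] 341
```

View pics/w3.png

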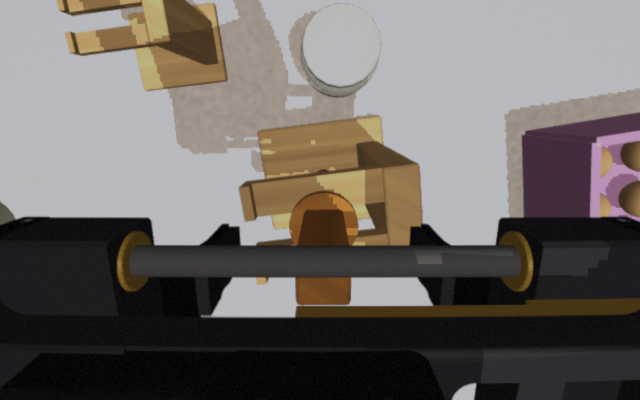

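Pump is back up, and the handle at (324,250) stands centred between the open jaws. I close.

>>> apply_moves:
  rows:
    - {"x": 2,"y": 0,"z": 0,"rx": 0,"ry": 0,"rz": 0,"claw": 255}
    - {"x": 2,"y": 0,"z": 0,"rx": 0,"ry": 0,"rz": 0,"claw": 255}
    - {"x": 2,"y": 0,"z": 0,"rx": 0,"ry": 0,"rz": 0,"claw": 255}
    - {"x": 2,"y": 0,"z": 0,"rx": 0,"ry": 0,"rz": 0,"claw": 255}
    - {"x": 2,"y": 0,"z": 0,"rx": 0,"ry": 0,"rz": 0,"claw": 255}
    - {"x": 2,"y": 0,"z": 0,"rx": 0,"ry": 0,"rz": 0,"claw": 255}

```text
time_s: 8.07
position: [0.5701, 0.2777, 0.2275]
tcp_rot: [[-1.0, 0.015, -0.0], [0.015, 1.0, -0.0], [0.0, -0.0, -1.0]]
force: [-0.2, -0.3, -0.7]
opening: 0.407
grasp_force: 0.0
```

>>> apply_moves:
  rows:
    - {"x": 0,"y": 0,"z": 0,"rx": 0,"ry": 0,"rz": 0,"claw": 255}
    - {"x": 0,"y": 0,"z": 0,"rx": 0,"ry": 0,"rz": 0,"claw": 255}
    - {"x": 0,"y": 0,"z": 0,"rx": 0,"ry": 0,"rz": 0,"claw": 255}
    - {"x": 0,"y": 0,"z": 0,"rx": 0,"ry": 0,"rz": 0,"claw": 255}

```text
time_s: 8.57
position: [0.57, 0.2776, 0.2275]
tcp_rot: [[-1.0, 0.015, -0.0], [0.015, 1.0, -0.0], [0.0, -0.0, -1.0]]
force: [-0.1, -0.5, -0.7]
opening: 0.255
grasp_force: 30.0
```

Gripped (opening 0.255 matches 22 mm). I lift over the lips, draw the stick out and carry it over the bowl.

>>> apply_moves:
  rows:
    - {"x": 0,"y": 0,"z": -8,"rx": 0,"ry": 0,"rz": 0,"claw": 255}
    - {"x": 0,"y": 0,"z": -16,"rx": 0,"ry": 0,"rz": 0,"claw": 255}
    - {"x": 0,"y": 0,"z": -17,"rx": 0,"ry": 0,"rz": 0,"claw": 255}
    - {"x": -2,"y": -17,"z": -17,"rx": 0,"ry": 0,"rz": 0,"claw": 255}
    - {"x": -4,"y": -37,"z": -17,"rx": 0,"ry": 0,"rz": 0,"claw": 255}
    - {"x": -7,"y": -60,"z": -17,"rx": 0,"ry": 0,"rz": 0,"claw": 255}
    - {"x": -10,"y": -85,"z": -17,"rx": 0,"ry": 0,"rz": 0,"claw": 255}
    - {"x": -10,"y": -115,"z": -50,"rx": 0,"ry": 0,"rz": 0,"claw": 255}
    - {"x": -10,"y": -130,"z": -90,"rx": 0,"ry": 0,"rz": 0,"claw": 255}
    - {"x": -10,"y": -140,"z": -100,"rx": 0,"ry": 0,"rz": 0,"claw": 255}

```text
time_s: 9.82
position: [0.5793, 0.1355, 0.3301]
tcp_rot: [[-1.0, 0.018, 0.005], [0.018, 1.0, -0.0], [-0.005, 0.0, -1.0]]
force: [0.6, -0.4, -1.0]
opening: 0.249
grasp_force: 30.0
```

```bash
python3 -c "
from h import *
to(.523,-.2445,.320)"
```

```text
t 9.825 pos [0.5793 0.1355 0.3301] yaw_y 88.99 F [ 0.6 -0.4 -1. ] open 0.249 gf 29.99211475951597 move mm [  49.6 -380.9    9.8]
```

>>> apply_moves:
  rows:
    - {"x": 7,"y": -54,"z": 0,"rx": 0,"ry": 0,"rz": 0,"claw": 255}
    - {"x": 14,"y": -109,"z": 0,"rx": 0,"ry": 0,"rz": 0,"claw": 255}
    - {"x": 21,"y": -164,"z": 0,"rx": 0,"ry": 0,"rz": 0,"claw": 255}
    - {"x": 28,"y": -219,"z": 0,"rx": 0,"ry": 0,"rz": 0,"claw": 255}
    - {"x": 35,"y": -274,"z": 0,"rx": 0,"ry": 0,"rz": 0,"claw": 255}
    - {"x": 42,"y": -328,"z": 0,"rx": 0,"ry": 0,"rz": 0,"claw": 255}
    - {"x": 50,"y": -381,"z": 0,"rx": 0,"ry": 0,"rz": 0,"claw": 255}
    - {"x": 50,"y": -381,"z": 0,"rx": 0,"ry": 0,"rz": 0,"claw": 255}
    - {"x": 50,"y": -381,"z": 0,"rx": 0,"ry": 0,"rz": 0,"claw": 255}

```text
time_s: 10.95
position: [0.5211, -0.2421, 0.3262]
tcp_rot: [[-1.0, 0.016, -0.002], [0.016, 1.0, 0.003], [0.002, 0.002, -1.0]]
force: [0.4, 0.2, -0.7]
opening: 0.251
grasp_force: 30.0
```

```bash
python3 -c "
from h import *
from fit import *
to(.5245,-.2445,.320)
p,im,d=snap('scene','scene2'); W=cloud(p,d)
p,im,d=load('scene0'); W=cloud(p,d)
i=im.astype(int); m=(i[...,0]>i[...,2]+25)&(i[...,0]<150)&(W[...,2]>.026)&(np.hypot(W[...,0]-.525,W[...,1]+.245)<.065)
n,l,st,c=cv2.connectedComponentsWithStats(m.astype(np.uint8))
for k in range(1,n):
    if st[k,4]>8: q=W[l==k]; t=q[q[:,2]>np.percentile(q[:,2],70)].mean(0); print(st[k,4],c[k].round(),t.round(3), (t[:2]-[.525,-.245]).round(3))
p,im,d=load('scene2'); a=im[210:350,170:340,::-1]; cv2.imwrite('pics/c2.png',cv2.resize(a,None,fx=4,fy=4,interpolation=cv2.INTER_CUBIC))
"
```

```text
t 10.95 pos [ 0.5211 -0.2421  0.3262] yaw_y 89.06 F [ 0.4  0.2 -0.7] open 0.251 gf 29.99200945487246 move mm [-3.4 -2.3  6.2]
24 [249. 275.] [ 0.516 -0.215  0.044] [-0.009  0.03 ]
23 [235. 279.] [ 0.495 -0.245  0.045] [-0.03  0.  ]
28 [260. 282.] [ 0.551 -0.222  0.044] [0.026 0.023]
38 [231. 291.] [ 0.507 -0.277  0.044] [-0.018 -0.032]
34 [256. 294.] [ 0.562 -0.255  0.044] [ 0.037 -0.01 ]
34 [241. 298.] [ 0.541 -0.284  0.045] [ 0.016 -0.039]
```

View pics/c2.png

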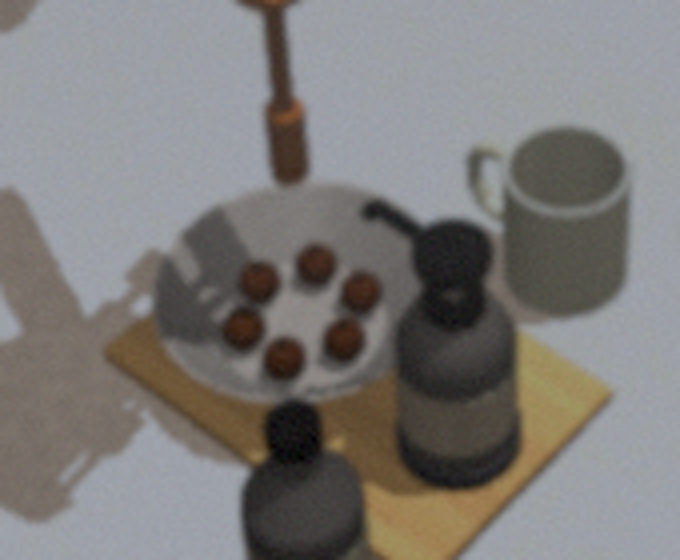

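The crop shows the foot hanging at (288,165), with six beads in a ring around an empty centre at (305,310). I lower the stick at the centre.

>>> apply_moves:
  rows:
    - {"x": -2,"y": -2,"z": 0,"rx": 0,"ry": 0,"rz": 0,"claw": 255}
    - {"x": -2,"y": -2,"z": 40,"rx": 0,"ry": 0,"rz": 0,"claw": 255}
    - {"x": -2,"y": -2,"z": 75,"rx": 0,"ry": 0,"rz": 0,"claw": 255}
    - {"x": -2,"y": -2,"z": 100,"rx": 0,"ry": 0,"rz": 0,"claw": 255}
    - {"x": -2,"y": -2,"z": 112,"rx": 0,"ry": 0,"rz": 0,"claw": 255}
    - {"x": -2,"y": -2,"z": 112,"rx": 0,"ry": 0,"rz": 0,"claw": 255}
    - {"x": -2,"y": -2,"z": 112,"rx": 0,"ry": 0,"rz": 0,"claw": 255}

```text
time_s: 11.88
position: [0.5249, -0.2449, 0.2167]
tcp_rot: [[-1.0, 0.015, 0.002], [0.015, 1.0, -0.002], [-0.002, -0.001, -1.0]]
force: [-0.3, 0.8, -0.3]
opening: 0.253
grasp_force: 30.0
```

```bash
python3 -c "
from h import *
to(.523,-.2445,.2095)
for k in range(21):
    a=np.radians(90-18*k); print(k,(30*np.cos(a)).round(),(30*np.sin(a)).round(),end='; ')
"
```

```text
t 11.875 pos [ 0.5249 -0.2449  0.2167] yaw_y 89.14 F [-0.3  0.8 -0.3] open 0.253 gf 29.99184463173151 move mm [1.9 0.4 7.2]
0 0.0 30.0; 1 9.0 29.0; 2 18.0 24.0; 3 24.0 18.0; 4 29.0 9.0; 5 30.0 0.0; 6 29.0 -9.0; 7 24.0 -18.0; 8 18.0 -24.0; 9 9.0 -29.0; 10 0.0 -30.0; 11 -9.0 -29.0; 12 -18.0 -24.0; 13 -24.0 -18.0; 14 -29.0 -9.0; 15 -30.0 -0.0; 16 -29.0 9.0; 17 -24.0 18.0; 18 -18.0 24.0; 19 -9.0 29.0; 20 -0.0 30.0;
```

>>> apply_moves:
  rows:
    - {"x": 3,"y": -3,"z": 7,"rx": 0,"ry": 0,"rz": 0,"claw": 255}
    - {"x": 6,"y": -5,"z": 7,"rx": 0,"ry": 0,"rz": 0,"claw": 255}
    - {"x": 9,"y": -5,"z": 7,"rx": 0,"ry": 0,"rz": 0,"claw": 255}
    - {"x": 13,"y": -4,"z": 7,"rx": 0,"ry": 0,"rz": 0,"claw": 255}
    - {"x": 17,"y": 0,"z": 7,"rx": 0,"ry": 0,"rz": 0,"claw": 255}
    - {"x": 19,"y": 6,"z": 7,"rx": 0,"ry": 0,"rz": 0,"claw": 255}
    - {"x": 19,"y": 12,"z": 7,"rx": 0,"ry": 0,"rz": 0,"claw": 255}
    - {"x": 16,"y": 19,"z": 7,"rx": 0,"ry": 0,"rz": 0,"claw": 255}
    - {"x": 10,"y": 26,"z": 7,"rx": 0,"ry": 0,"rz": 0,"claw": 255}
    - {"x": 2,"y": 30,"z": 7,"rx": 0,"ry": 0,"rz": 0,"claw": 255}

```text
time_s: 13.12
position: [0.5229, -0.2139, 0.2085]
tcp_rot: [[-1.0, 0.015, -0.0], [0.015, 1.0, 0.0], [0.0, 0.0, -1.0]]
force: [0.9, 0.1, -0.5]
opening: 0.253
grasp_force: 30.0
```

>>> apply_moves:
  rows:
    - {"x": -9,"y": -1,"z": 0,"rx": 0,"ry": 0,"rz": 0,"claw": 255}
    - {"x": -18,"y": -6,"z": 0,"rx": 0,"ry": 0,"rz": 0,"claw": 255}
    - {"x": -24,"y": -12,"z": 0,"rx": 0,"ry": 0,"rz": 0,"claw": 255}
    - {"x": -29,"y": -21,"z": 0,"rx": 0,"ry": 0,"rz": 0,"claw": 255}
    - {"x": -30,"y": -30,"z": 0,"rx": 0,"ry": 0,"rz": 0,"claw": 255}
    - {"x": -29,"y": -39,"z": 0,"rx": 0,"ry": 0,"rz": 0,"claw": 255}
    - {"x": -24,"y": -48,"z": 0,"rx": 0,"ry": 0,"rz": 0,"claw": 255}
    - {"x": -18,"y": -54,"z": 0,"rx": 0,"ry": 0,"rz": 0,"claw": 255}
    - {"x": -9,"y": -59,"z": 0,"rx": 0,"ry": 0,"rz": 0,"claw": 255}
    - {"x": 0,"y": -60,"z": 0,"rx": 0,"ry": 0,"rz": 0,"claw": 255}

```text
time_s: 14.38
position: [0.5209, -0.2748, 0.2087]
tcp_rot: [[-1.0, 0.016, 0.0], [0.016, 1.0, 0.0], [-0.0, 0.0, -1.0]]
force: [0.3, 0.2, -1.4]
opening: 0.249
grasp_force: 30.0
```

```bash
cat > beads.py <<'E'
import sys
from h import *
for cam in ('scene','side'):
    p,im,d=snap(cam,sys.argv[1]+cam); W=cloud(p,d)
    i=im.astype(int); m=(i[...,0]>i[...,2]+25)&(i[...,0]<150)&(W[...,2]>.026)&(W[...,2]<.09)&(np.hypot(W[...,0]-.525,W[...,1]+.245)<.13)
    n,l,st,c=cv2.connectedComponentsWithStats(m.astype(np.uint8))
    for k in range(1,n):
        if st[k,4]>8: q=W[l==k]; t=q[q[:,2]>np.percentile(q[:,2],70)].mean(0); print(cam,st[k,4],c[k].round(),((t-[.525,-.245,0])*1000).round())
E
python3 beads.py a
```

```text
scene 46 [242. 273.] [-26.  26.  45.]
scene 293 [234. 291.] [  3. -34.  73.]
scene 46 [256. 281.] [14. 21. 44.]
side 10 [324. 168.] [ 84. -17.  84.]
side 209 [355. 181.] [ -6. -22.  66.]
side 10 [371. 189.] [-82.  17.  55.]
side 32 [344. 190.] [ 5. 36. 43.]
side 14 [334. 195.] [41. 71. 56.]
```

>>> apply_moves:
  rows:
    - {"x": 9,"y": 1,"z": 0,"rx": 0,"ry": 0,"rz": 0,"claw": 255}
    - {"x": 18,"y": 6,"z": 0,"rx": 0,"ry": 0,"rz": 0,"claw": 255}
    - {"x": 24,"y": 12,"z": 0,"rx": 0,"ry": 0,"rz": 0,"claw": 255}
    - {"x": 29,"y": 21,"z": 0,"rx": 0,"ry": 0,"rz": 0,"claw": 255}
    - {"x": 30,"y": 30,"z": 0,"rx": 0,"ry": 0,"rz": 0,"claw": 255}
    - {"x": 29,"y": 39,"z": 0,"rx": 0,"ry": 0,"rz": 0,"claw": 255}
    - {"x": 24,"y": 48,"z": 0,"rx": 0,"ry": 0,"rz": 0,"claw": 255}
    - {"x": 18,"y": 54,"z": 0,"rx": 0,"ry": 0,"rz": 0,"claw": 255}
    - {"x": 9,"y": 59,"z": 0,"rx": 0,"ry": 0,"rz": 0,"claw": 255}
    - {"x": 0,"y": 60,"z": 0,"rx": 0,"ry": 0,"rz": 0,"claw": 255}

```text
time_s: 15.72
position: [0.5231, -0.2141, 0.2084]
tcp_rot: [[-1.0, 0.015, -0.0], [0.015, 1.0, 0.0], [0.0, 0.0, -1.0]]
force: [0.1, -0.2, -1.3]
opening: 0.253
grasp_force: 30.0
```

>>> apply_moves:
  rows:
    - {"x": -9,"y": -1,"z": 0,"rx": 0,"ry": 0,"rz": 0,"claw": 255}
    - {"x": -18,"y": -6,"z": 0,"rx": 0,"ry": 0,"rz": 0,"claw": 255}
    - {"x": -24,"y": -12,"z": 0,"rx": 0,"ry": 0,"rz": 0,"claw": 255}
    - {"x": -29,"y": -21,"z": 0,"rx": 0,"ry": 0,"rz": 0,"claw": 255}
    - {"x": -30,"y": -30,"z": 0,"rx": 0,"ry": 0,"rz": 0,"claw": 255}
    - {"x": -29,"y": -39,"z": 0,"rx": 0,"ry": 0,"rz": 0,"claw": 255}
    - {"x": -24,"y": -48,"z": 0,"rx": 0,"ry": 0,"rz": 0,"claw": 255}
    - {"x": -18,"y": -54,"z": 0,"rx": 0,"ry": 0,"rz": 0,"claw": 255}
    - {"x": -9,"y": -59,"z": 0,"rx": 0,"ry": 0,"rz": 0,"claw": 255}
    - {"x": 0,"y": -60,"z": 0,"rx": 0,"ry": 0,"rz": 0,"claw": 255}

```text
time_s: 16.98
position: [0.5208, -0.2748, 0.2086]
tcp_rot: [[-1.0, 0.016, 0.0], [0.016, 1.0, 0.0], [-0.0, 0.0, -1.0]]
force: [-0.6, 0.2, -0.4]
opening: 0.251
grasp_force: 30.0
```

>>> apply_moves:
  rows:
    - {"x": 9,"y": 1,"z": 0,"rx": 0,"ry": 0,"rz": 0,"claw": 255}
    - {"x": 18,"y": 6,"z": 0,"rx": 0,"ry": 0,"rz": 0,"claw": 255}
    - {"x": 24,"y": 12,"z": 0,"rx": 0,"ry": 0,"rz": 0,"claw": 255}
    - {"x": 29,"y": 21,"z": 0,"rx": 0,"ry": 0,"rz": 0,"claw": 255}
    - {"x": 30,"y": 30,"z": 0,"rx": 0,"ry": 0,"rz": 0,"claw": 255}
    - {"x": 29,"y": 39,"z": 0,"rx": 0,"ry": 0,"rz": 0,"claw": 255}
    - {"x": 24,"y": 48,"z": 0,"rx": 0,"ry": 0,"rz": 0,"claw": 255}
    - {"x": 18,"y": 54,"z": 0,"rx": 0,"ry": 0,"rz": 0,"claw": 255}
    - {"x": 9,"y": 59,"z": 0,"rx": 0,"ry": 0,"rz": 0,"claw": 255}
    - {"x": 0,"y": 60,"z": 0,"rx": 0,"ry": 0,"rz": 0,"claw": 255}

```text
time_s: 18.23
position: [0.5233, -0.2143, 0.2085]
tcp_rot: [[-1.0, 0.015, 0.0], [0.015, 1.0, -0.0], [-0.0, -0.0, -1.0]]
force: [-0.1, -0.2, -1.0]
opening: 0.252
grasp_force: 30.0
```

>>> apply_moves:
  rows:
    - {"x": -9,"y": -1,"z": 0,"rx": 0,"ry": 0,"rz": 0,"claw": 255}
    - {"x": -18,"y": -6,"z": 0,"rx": 0,"ry": 0,"rz": 0,"claw": 255}
    - {"x": -24,"y": -12,"z": 0,"rx": 0,"ry": 0,"rz": 0,"claw": 255}
    - {"x": -29,"y": -21,"z": 0,"rx": 0,"ry": 0,"rz": 0,"claw": 255}
    - {"x": -30,"y": -30,"z": 0,"rx": 0,"ry": 0,"rz": 0,"claw": 255}
    - {"x": -29,"y": -39,"z": 0,"rx": 0,"ry": 0,"rz": 0,"claw": 255}
    - {"x": -24,"y": -48,"z": 0,"rx": 0,"ry": 0,"rz": 0,"claw": 255}
    - {"x": -18,"y": -54,"z": 0,"rx": 0,"ry": 0,"rz": 0,"claw": 255}
    - {"x": -9,"y": -59,"z": 0,"rx": 0,"ry": 0,"rz": 0,"claw": 255}
    - {"x": 0,"y": -60,"z": 0,"rx": 0,"ry": 0,"rz": 0,"claw": 255}

```text
time_s: 19.48
position: [0.5208, -0.2749, 0.2086]
tcp_rot: [[-1.0, 0.016, 0.0], [0.016, 1.0, -0.0], [-0.0, -0.0, -1.0]]
force: [0.7, 1.1, -1.7]
opening: 0.251
grasp_force: 30.0
```

```bash
python3 beads.py b; python3 -c "
from h import *
to(.523,-.2445,.2095)"
```

```text
scene 256 [235. 291.] [  2. -34.  76.]
scene 13 [226. 283.] [-38. -20.  45.]
scene 48 [253. 289.] [24.  0. 44.]
side 10 [324. 166.] [ 84. -19.  84.]
side 221 [354. 179.] [ -7. -25.  65.]
side 30 [342. 186.] [15. 15. 44.]
side 10 [371. 189.] [-79.  26.  56.]
side 13 [335. 196.] [22. 79. 55.]
t 19.575 pos [ 0.5202 -0.2744  0.2085] yaw_y 89.08 F [-0.9 -0.2 -1.5] open 0.25 gf 29.99194863019511 move mm [-2.3 30.  -0.9]
```

>>> apply_moves:
  rows:
    - {"x": 0,"y": 0,"z": -20,"rx": 0,"ry": 0,"rz": 0,"claw": 255}
    - {"x": 0,"y": 0,"z": -60,"rx": 0,"ry": 0,"rz": 0,"claw": 255}
    - {"x": 0,"y": 0,"z": -120,"rx": 0,"ry": 0,"rz": 0,"claw": 255}
    - {"x": -4,"y": 55,"z": -122,"rx": 0,"ry": 0,"rz": 0,"claw": 255}
    - {"x": -10,"y": 110,"z": -122,"rx": 0,"ry": 0,"rz": 0,"claw": 255}
    - {"x": -20,"y": 170,"z": -122,"rx": 0,"ry": 0,"rz": 0,"claw": 255}
    - {"x": -30,"y": 230,"z": -122,"rx": 0,"ry": 0,"rz": 0,"claw": 255}
    - {"x": -40,"y": 290,"z": -122,"rx": 0,"ry": 0,"rz": 0,"claw": 255}
    - {"x": -48,"y": 350,"z": -122,"rx": 0,"ry": 0,"rz": 0,"claw": 255}
    - {"x": -52,"y": 411,"z": -122,"rx": 0,"ry": 0,"rz": 0,"claw": 255}

```text
time_s: 20.82
position: [0.5801, 0.1377, 0.3307]
tcp_rot: [[-1.0, 0.015, 0.001], [0.015, 1.0, -0.0], [-0.001, -0.0, -1.0]]
force: [0.3, -1.3, -1.5]
opening: 0.252
grasp_force: 30.0
```

>>> apply_moves:
  rows:
    - {"x": 0,"y": 0,"z": 0,"rx": 0,"ry": 0,"rz": 0,"claw": 255}
    - {"x": 0,"y": 0,"z": 40,"rx": 0,"ry": 0,"rz": 0,"claw": 255}
    - {"x": 0,"y": 10,"z": 70,"rx": 0,"ry": 0,"rz": 0,"claw": 255}
    - {"x": 0,"y": 20,"z": 82,"rx": 0,"ry": 0,"rz": 0,"claw": 255}
    - {"x": 0,"y": 40,"z": 82,"rx": 0,"ry": 0,"rz": 0,"claw": 255}
    - {"x": 0,"y": 40,"z": 82,"rx": 0,"ry": 0,"rz": 0,"claw": 255}

```text
time_s: 21.58
position: [0.5814, 0.1771, 0.2499]
tcp_rot: [[-1.0, 0.014, 0.003], [0.014, 1.0, 0.001], [-0.003, 0.001, -1.0]]
force: [0.5, 0.1, -1.3]
opening: 0.248
grasp_force: 30.0
```

```bash
python3 beads.py c; python3 -c "
from h import *
to(.5705,.2776,.2445)
snap('wrist','w5')"
```

```text
scene 33 [238. 274.] [-31.  16.  46.]
scene 32 [254. 275.] [ 1. 35. 45.]
scene 33 [229. 280.] [-41.  -8.  45.]
scene 41 [239. 283.] [-15.  -3.  45.]
scene 35 [263. 285.] [35. 20. 44.]
scene 46 [228. 289.] [-28. -30.  44.]
side 143 [357. 185.] [-32.   3.  44.]
side 33 [337. 188.] [30. 31. 44.]
side 32 [346. 192.] [-3. 42. 43.]
t 21.675 pos [0.5813 0.1759 0.25  ] yaw_y 89.18 F [ 0.2 -0.8 -0.4] open 0.252 gf 29.99185473890975 move mm [ 12.3 101.5   5.4]
```

View pics/w5.png

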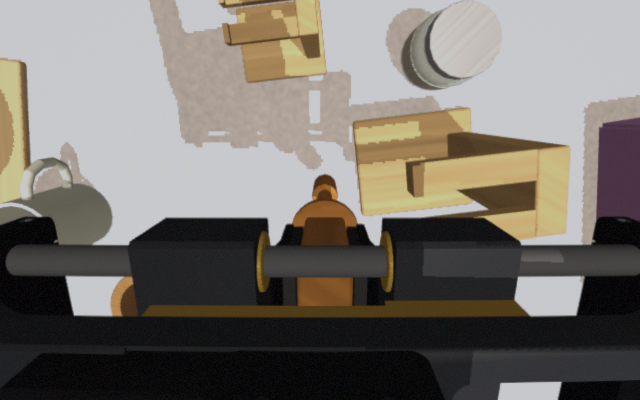

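All six beads are in the bowl. The stick hangs straight in the jaws, collar at (325,215), in line with the slot. I slide it in.

>>> apply_moves:
  rows:
    - {"x": 2,"y": 15,"z": 3,"rx": 0,"ry": 0,"rz": 0,"claw": 255}
    - {"x": 4,"y": 30,"z": 4,"rx": 0,"ry": 0,"rz": 0,"claw": 255}
    - {"x": 6,"y": 45,"z": 4,"rx": 0,"ry": 0,"rz": 0,"claw": 255}
    - {"x": 7,"y": 60,"z": 4,"rx": 0,"ry": 0,"rz": 0,"claw": 255}
    - {"x": 9,"y": 75,"z": 4,"rx": 0,"ry": 0,"rz": 0,"claw": 255}
    - {"x": 11,"y": 90,"z": 4,"rx": 0,"ry": 0,"rz": 0,"claw": 255}
    - {"x": 12,"y": 101,"z": 4,"rx": 0,"ry": 0,"rz": 0,"claw": 255}
    - {"x": 12,"y": 101,"z": 4,"rx": 0,"ry": 0,"rz": 0,"claw": 255}

```text
time_s: 22.72
position: [0.5699, 0.2776, 0.2445]
tcp_rot: [[-1.0, 0.014, 0.0], [0.014, 1.0, -0.0], [-0.0, -0.0, -1.0]]
force: [0.3, -0.7, -1.1]
opening: 0.255
grasp_force: 30.0
```

```bash
python3 -c "
from h import *
to(.5705,.2776,.2275)"
```

```text
t 22.725 pos [0.5699 0.2776 0.2445] yaw_y 89.19 F [ 0.3 -0.7 -1.1] open 0.255 gf 29.991970255505294 move mm [-0.6  0.  17. ]
```

>>> apply_moves:
  rows:
    - {"x": 0,"y": 0,"z": 8,"rx": 0,"ry": 0,"rz": 0,"claw": 255}
    - {"x": 0,"y": 0,"z": 14,"rx": 0,"ry": 0,"rz": 0,"claw": 255}
    - {"x": 0,"y": 0,"z": 17,"rx": 0,"ry": 0,"rz": 0,"claw": 255}
    - {"x": 0,"y": 0,"z": 17,"rx": 0,"ry": 0,"rz": 0,"claw": 255}
    - {"x": 0,"y": 0,"z": 17,"rx": 0,"ry": 0,"rz": 0,"claw": 255}

```text
time_s: 23.35
position: [0.5702, 0.2765, 0.2275]
tcp_rot: [[-1.0, 0.016, 0.0], [0.016, 1.0, -0.0], [-0.0, -0.0, -1.0]]
force: [-0.7, -0.0, -1.4]
opening: 0.25
grasp_force: 30.0
```

>>> apply_moves:
  rows:
    - {"x": 0,"y": 0,"z": 1,"rx": 0,"ry": 0,"rz": 0,"claw": 255}
    - {"x": 0,"y": 0,"z": 1.5,"rx": 0,"ry": 0,"rz": 0,"claw": 255}
    - {"x": 0,"y": 0,"z": 1.5,"rx": 0,"ry": 0,"rz": 0,"claw": 255}

```text
time_s: 23.72
position: [0.5702, 0.2765, 0.2275]
tcp_rot: [[-1.0, 0.015, 0.001], [0.015, 1.0, -0.0], [-0.001, -0.0, -1.0]]
force: [-2.1, -1.2, 5.9]
opening: 0.252
grasp_force: 30.0
```

Contact: the collar is seated. I release slowly and withdraw upward.

>>> apply_moves:
  rows:
    - {"x": 0,"y": 0,"z": -1,"rx": 0,"ry": 0,"rz": 0,"claw": 150}
    - {"x": 0,"y": 0,"z": -1,"rx": 0,"ry": 0,"rz": 0,"claw": 100}
    - {"x": 0,"y": 0,"z": -1,"rx": 0,"ry": 0,"rz": 0,"claw": 0}
    - {"x": 0,"y": 0,"z": -1,"rx": 0,"ry": 0,"rz": 0,"claw": 0}
    - {"x": 0,"y": 0,"z": -1,"rx": 0,"ry": 0,"rz": 0,"claw": 0}
    - {"x": 0,"y": 0,"z": -1,"rx": 0,"ry": 0,"rz": 0,"claw": 0}
    - {"x": 0,"y": 0,"z": -1,"rx": 0,"ry": 0,"rz": 0,"claw": 0}
    - {"x": 0,"y": 0,"z": -20,"rx": 0,"ry": 0,"rz": 0,"claw": 0}
    - {"x": 0,"y": 0,"z": -55,"rx": 0,"ry": 0,"rz": 0,"claw": 0}
    - {"x": 0,"y": 0,"z": -100,"rx": 0,"ry": 0,"rz": 0,"claw": 0}

```text
time_s: 24.98
position: [0.5694, 0.2765, 0.3259]
tcp_rot: [[-1.0, 0.016, -0.003], [0.016, 1.0, -0.001], [0.003, -0.001, -1.0]]
force: [0.2, 0.3, 0.6]
opening: 1.0
grasp_force: 0.0
```

>>> apply_moves:
  rows:
    - {"x": -30,"y": 0,"z": 0,"rx": 0,"ry": 0,"rz": 0,"claw": 0}
    - {"x": -70,"y": 0,"z": 0,"rx": 0,"ry": 0,"rz": 0,"claw": 0}
    - {"x": -70,"y": 0,"z": 0,"rx": 0,"ry": 0,"rz": 0,"claw": 0}
    - {"x": -70,"y": 0,"z": 0,"rx": 0,"ry": 0,"rz": 0,"claw": 0}

```text
time_s: 25.48
position: [0.6394, 0.2755, 0.3255]
tcp_rot: [[-1.0, 0.016, -0.002], [0.016, 1.0, -0.0], [0.002, -0.0, -1.0]]
force: [-0.2, 0.2, 0.0]
opening: 1.001
grasp_force: 0.0
```

```bash
python3 beads.py d; python3 -c "
from h import *
from fit import *
snap('wrist','w6')
to(.57,.2776,.3)
for t in ['w6','dside']:
    Q=pts([t])[0]
    h=box(Q,.573,.277,.03,.238,.256); print(t,h.mean(0),len(h),cv2.minAreaRect(h[:,:2].astype(np.float32)))
    h=box(Q,.573,.277,.025,.179,.19);print('collar',len(h),np.median(h[:,2]) if len(h) else 0)
Q=pts(['dscene'])[0]
hd=box(Q,.642,-.265,.03,.150,.182); print('pump',np.percentile(hd[:,2],[5,50,95]),len(hd))
a=cv2.imread('pics/dscene.png')[80:380,180:420];b=cv2.imread('pics/w6.png')
cv2.imwrite('pics/f.png',np.hstack([cv2.resize(a,(320,400)),cv2.resize(b,(480,300),).copy() if 0 else cv2.copyMakeBorder(cv2.resize(b,(480,300)),0,100,0,0,cv2.BORDER_CONSTANT)]))"
```

```text
scene 33 [238. 274.] [-34.  17.  45.]
scene 30 [254. 275.] [ 2. 34. 45.]
scene 77 [229. 285.] [-33. -20.  45.]
scene 36 [240. 283.] [-14.  -3.  45.]
scene 28 [263. 284.] [35. 19. 45.]
side 146 [357. 185.] [-33.   4.  43.]
side 32 [337. 188.] [28. 31. 43.]
side 33 [346. 192.] [-3. 45. 46.]
t 25.625 pos [0.6391 0.2758 0.3261] yaw_y 89.14 F [ 0.   0.3 -0.8] open 1.002 gf 0.0 move mm [69.1  0.7 26.2]
w6 [0.57206572 0.27698849 0.24775754] 1249 ((0.5721525549888611, 0.2769719958305359), (0.02155056595802307, 0.0213606096804142), 89.08435821533203)
collar 693 0.18292532244904436
dside [0.57204252 0.28051199 0.2463287 ] 98 ((0.5725867748260498, 0.2789245545864105), (0.025029001757502556, 0.022144557908177376), 85.3189468383789)
collar 107 0.18283688102195406
pump [0.16269224 0.17200418 0.17505428] 340
```

View pics/f.png

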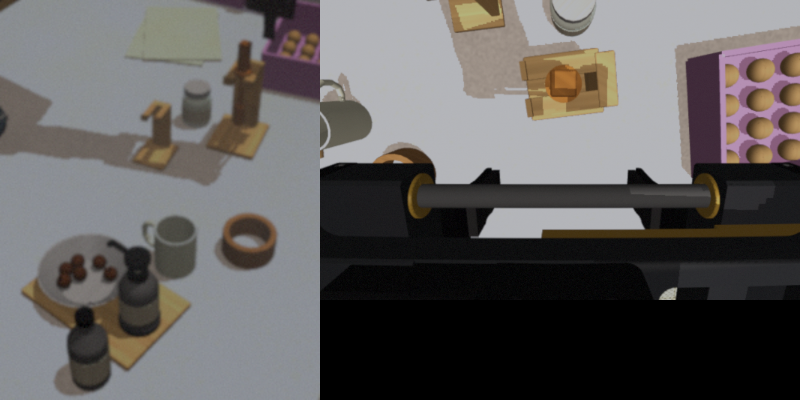

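The final picture shows the stick back in the slot on its collar at (563,83), six beads in the bowl at (85,270), and the pump up and the other things in place.

```bash
python3 -c "
from rig import hand_in
print(hand_in())"
```

```text
the job is handed in; nothing more can be done
None
```

Job done and handed in at about 26 s: the pump was pressed fully and sprang back, the beads got about 2.5 clockwise turns with none spilled, the stick hangs on its collar in the rack, and the refill bottle, mug, jar and tape look unmoved in the last picture.

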